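# Wedge up the levelling platform and hold it

## Robot

A 6-joint arm with a two-finger parallel gripper is mounted at the origin on a cart in front of the work surface, level with it; the furniture and walls round the work are solid. World frame = base frame: x ahead of the robot, y to its left, z up, the work surface at z = 0. Lengths are in mm, angles in degrees, forces in N, time in s.
With the tool pointing down it reaches from about 425 to 925 mm from the base axis. Payload 12.5 kg.
Tool frame: the origin (TCP) lies at the centre of the arm's flange, where the gripper is bolted on; the fingertips stand env.tip_extent ahead of it and the grasp point (between the pads) lies 155 mm ahead of it (env.tip_extent is the distance from the TCP to the fingertips, in mm); z points along the fingers, x is the direction in which the jaws open and shut, and the axes are right-handed (so a half turn about z gives the same grasp; the last joint's range is limited). The gripper opens to 85 mm and grips with 20 to 120 N. Pads are 22 mm wide; open, the fingers measure 114 mm over their backs; the gripper's body (76 mm by 85 mm) begins 54 mm behind the grasp point. The pads swing forward as they close: fully open they stand 13 mm farther back than shut.
Start: joints at [60.069, 28.126, 89.318, -0, 62.55, -6.05], TCP at [253, 571.503, 404.727] pointing down, gripper open.
Joint ranges: [-177.58, 177.58], [-47.91, 125.51], [2.72, 160], [-65.01, 245.01], [3.68, 167.84], [-153.87, 153.87]. Speed limits (degrees/s): [127.2, 127.2, 159.86, 180, 180, 180].

## Interface

Orientations are given as a 3x3 rotation matrix whose columns are the frame's x, y, z axes.
In Python, from cell import env, hand, cams gives the robot as it stands. Calls block until the motion is done:
- env.move_to(position, orientation): joint-space move of the TCP to a pose.
- env.line_to(position, rot=None, v=150, until_force=None): straight line of the TCP; rot=None keeps the orientation; v is the mean speed in mm/s. With until_force (N) it stops when the force on the tool has changed by that much, and returns True; else False.
- env.set_joints(angles): joint-space move.
- hand.move_gripper(opening): finger opening in mm; the grip force is fixed at half the most; returns when the fingers have stopped.
- env.pause(seconds).
- env.ik(position, orientation): joint angles nearest the present ones, or None.
- env.get_state(): the state.
- cams.get_image(name): name is "side" or "top"; returns (picture, depth): 480x640x3 uint8, red, green, blue; 480x640 float32, mm along the optical axis (not along the pixel's ray), 0 where there is no reading.
- cams.camera_info(name): a dict with "mtx" (3x3 intrinsics, pixels), "R" (3x3) and "t" (3): a world point X has camera coordinates R X + t. Camera axes: x right, y down, z forward; pixel columns grow to the right and rows downward; lengths in mm; the calibration is good to about 2 mm. A picture is of the moment at which its call begins. camera_info takes no time and is no camera call.
A pose or a line that the arm cannot do raises env.MotionError and nothing moves.
- env.hand_in(): hands the job in, once; it reports no verdict.
Trained networks look in the newest picture that a camera, given by its name, has taken for a name from the list of things; names that differ only in an ending like _2 or _b are one class to them, and where a whole thing is asked for, a point or a joint stands for the part that bears it (a point fixed in the world has none). Each returns a list of dicts, best first, with "score" (0 to 1); they miss things now and then, are a little off and sometimes report something else, mostly with a low value. They report only what shows in the picture. A call takes as long as a camera call. They do not tell look-alikes from the thing itself.
- cams.look_for(camera, query): "centre" ([column, row] in pixels, amid what is visible of it).
- cams.masks_of(camera, query): "mask" (480x640 bool, what is visible of it) and "centre" ([column, row] in pixels, amid what is visible of it).
- cams.landmark_of(camera, query): "centre" ([column, row] in pixels: a listed point, or the origin of a listed thing).
The state is a dict: "t": time; "q": joint angles; "dq": joint speeds; "joint_efforts": joint torques, N m; "tcp_pos": TCP position; "tool_rot": TCP orientation; "force": force on the tool from outside, world axes, zero at the start; "torque": the same for the moment, N m; "finger_gap": finger opening in mm.
Only numpy, scipy, OpenCV 4.12 (cv2) and the standard library are available. Lean on these libraries where they do the work, as an engineer would, in place of code of your own. Each camera call takes 0.05 s, during which the arm holds its last target. There are 200 camera calls.

## Task

The hinged aluminium platform with the flask on it sits too low at its front edge. Pick up the orange levelling wedge by its upright grip and slide it flat along the worktop, thin end first, straight in under the middle of the platform's front bar until the bar just lifts off its two rest pads, about 3 mm clear, and finish while still holding the wedge there so that the platform can be locked. Touch the platform with nothing but the wedge, do not jack it up any higher, keep the flask standing on it, and leave the beaker, the vial and the green box where they are.

Things in the scene. Friction and masses are not known exactly. Their poses are not given: they have to be found in the camera images.
- stand: Fixed stand with a hinged aluminium platform (172 mm deep, 176 wide, top 33 mm up at rest). Origin: on the worktop under the middle of the front bar; +x from bar to hinge, y along the bar. Two blue side rails (10 mm high, centres at y = +-80 mm) with black rest pads under the bar's ends; between them bare worktop, 140 mm wide. It reaches at most 10 mm in front of the origin.
- lift_bar (a point): Middle of the lowest line of the round steel bar (10 mm diameter, 176 mm long) under the platform's front edge. It is 16 mm above the worktop at rest and rises as the platform is lifted; resting load here is 3 to 5 N.
- platform (a joint): Angle of the platform about its rear hinge, rad: 0 resting on the pads, positive as the front bar rises. The hinge lies 165 mm behind the bar, so 3 mm of lift is 0.018 rad. It turns freely and falls back if not held up.
- wedge: Orange wedge lying flat, 40 mm wide, 112 mm long, about 130 g. Origin: on its underside below the middle of the grip; +x to the thin end, z up. 26 mm high from x = -17 to 15 mm, then the top slopes evenly down to 5 mm high at the thin end, x = 95 mm (1 mm of height per 3.8 mm). A black line across the slope at x = 42 mm marks where it is 19 mm high.
- wedge_tip (a point): Middle of the lower edge of the wedge's thin end, 95 mm from the wedge's origin along its +x.
- flask: Conical flask with pink contents, 66 mm across, 108 mm tall, standing loose on the platform about 95 mm behind the front bar. Origin: centre of its underside; z up.
- beaker: Bystander: glass beaker, 57 mm across, 72 mm tall, on the worktop in front of the stand, to the left or right. Origin: centre of its underside.
- vial: Bystander: capped vial with pink contents, 25 mm across, 59 mm tall, on the worktop. Origin: centre of its underside.
- green_box: Bystander: flat green box, 50 x 70 x 24 mm, on the worktop in front and to the left of the robot. Origin: centre of its underside.
- wedge_grip (a point): Grasp point of the wedge, 48 mm above its origin: middle of the upright orange post with black ribs, 24 mm wide (wedge y), 26 mm long (wedge x), from 26 to 66 mm above the underside.
Things that resemble listed ones, but are neither listed nor needed, are in the scene too. Several things have the shape of the wedge; the one meant has the colours described above. Leave any red look-alike of the flask alone.

How it is judged:
By the outcome, as a careful person would: the job done as asked, in the order asked, and still so for the second after the job is handed in, while the arm keeps its last pose, push and grip.
It also fails if it takes over 40 s, if anything falls off the work surface, if the arm or the gripper's body presses on something with over 40 N, if the wrist force passes 120 N, or if a joint passes its speed limit or range.

## Working session

There is one attempt and no reset: what is moved stays moved. The work goes in short steps, each a Python script; the robot and the scene stay as the last script left them, time stands still between calls to the robot, and variables do not carry over. Pictures are saved under pics/ and viewed, about 8 in all and at most 12, crops included, and the job is handed in when it is done.

```bash
ls; mkdir -p pics; python3 - <<'E'
from cell import env,hand,cams
import cv2,numpy as np
print(env.tip_extent, env.get_state()['t'])
for c in ['top','side']:
    im,d=cams.get_image(c); cv2.imwrite(f'pics/{c}0.png',im[:,:,::-1]); np.save(f'pics/{c}0d.npy',d)
    i=cams.camera_info(c); C=-i['R'].T@i['t']; print(c,i['mtx'].round(1).tolist(),C.round(0),i['R'].round(2).tolist())
    for q in ['wedge','wedge_tip','wedge_grip','stand','lift_bar','flask','beaker','vial','green_box']:
        for r in cams.landmark_of(c,q)[:4]:
            u,v=r['centre']; z=d[int(v),int(u)] if 0<=v<480 and 0<=u<640 else 0
            X=i['R'].T@(np.linalg.inv(i['mtx'])@[u,v,1]*z-i['t'])
            print(q,round(r['score'],2),np.round([u,v]),X.round(0))
E
```

```text
pics
173.4 0.0
top [[490.9, 0.0, 314.4], [0.0, 490.9, 240.7], [0.0, 0.0, 1.0]] [ 478.   11. 1386.] [[-0.01, -1.0, 0.01], [-1.0, 0.0, -0.1], [0.1, -0.01, -1.0]]
wedge 0.76 [375. 318.] [ 399. -159.   66.]
wedge 0.74 [443. 291.] [ 472. -344.   62.]
wedge_tip 0.96 [423. 261.] [ 556. -306.    2.]
wedge_tip 0.9 [407. 304.] [ 434. -257.    3.]
wedge_tip 0.74 [240. 235.] [625. 205.  60.]
wedge_tip 0.28 [444. 292.] [ 469. -347.   62.]
wedge_grip 0.96 [444. 293.] [ 465. -344.   66.]
wedge_grip 0.84 [373. 320.] [ 394. -153.   66.]
stand 0.97 [345. 251.] [584. -84.   2.]
lift_bar 0.66 [344. 248.] [593. -83.  -2.]
flask 0.72 [399. 202.] [ 715. -230.   57.]
flask 0.68 [344. 248.] [593. -83.  -2.]
flask 0.58 [346. 214.] [675. -83. 100.]
beaker 0.82 [218. 283.] [497. 268.  28.]
vial 0.48 [239. 235.] [626. 207.  54.]
green_box 0.55 [179. 306.] [432. 374.  23.]
side [[599.8, 0.0, 316.6], [0.0, 599.8, 236.6], [0.0, 0.0, 1.0]] [-150. 1511.  699.] [[-0.9, -0.44, 0.01], [-0.17, 0.32, -0.93], [0.41, -0.84, -0.36]]
wedge 0.82 [393. 223.] [ 407. -158.   63.]
wedge 0.56 [395. 243.] [ 394. -148.    4.]
wedge_tip 0.52 [398. 232.] [ 385. -149.   41.]
wedge_grip 0.84 [395. 206.] [ 465. -340.   56.]
wedge_grip 0.74 [396. 231.] [ 393. -150.   42.]
wedge_grip 0.36 [304. 314.] [421. 412.  21.]
flask 0.83 [301. 224.] [681. -66.  45.]
flask 0.71 [308. 221.] [664. -81.  53.]
beaker 0.75 [304. 289.] [486. 290.  17.]
beaker 0.45 [299. 228.] [686. -61.  33.]
green_box 0.87 [307. 313.] [413. 410.  23.]
```

```bash
python3 - <<'E'
import cv2
a=cv2.imread('pics/top0.png')[150:350,150:480]; cv2.imwrite('pics/v1.png',cv2.resize(a,(792,480),interpolation=cv2.INTER_CUBIC))
a=cv2.imread('pics/side0.png')[150:350,220:480]; cv2.imwrite('pics/v2.png',cv2.resize(a,(780,600),interpolation=cv2.INTER_CUBIC))
E
```

```text
(no output)
```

View pics/v1.png

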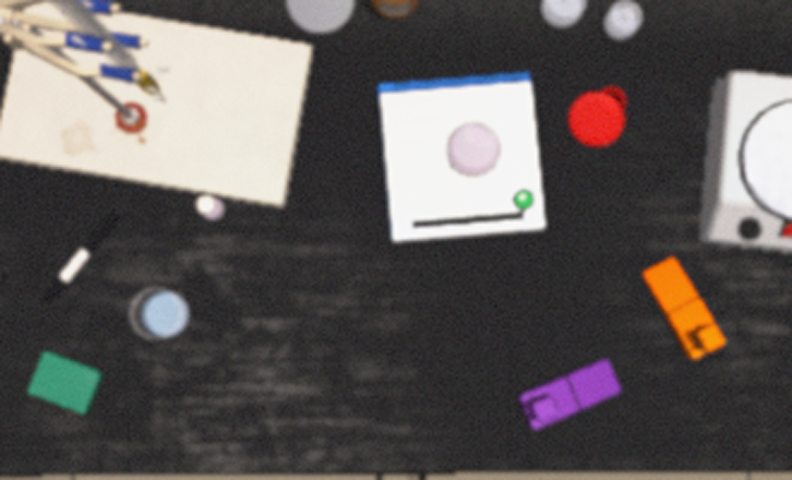

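View pics/v2.png

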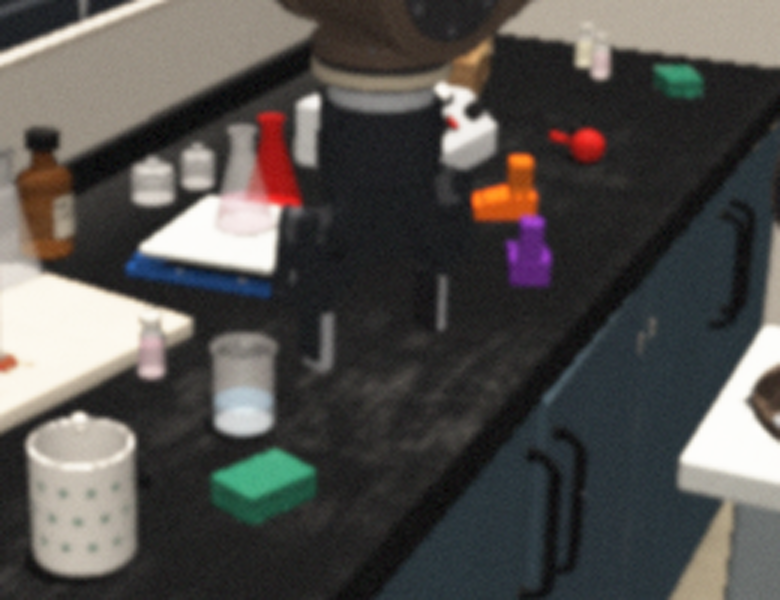

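The top view shows the orange wedge at crop (685,308), thin end up-left and grip at (703,340). The purple wedge and the red flask are look-alikes. The platform spans crop (380–545, 75–240), with its front edge at the bottom. Next I'll get metric fits from the depth.

```bash
cat > h.py <<'E'
from cell import env,hand,cams
import cv2,numpy as np
def cloud(c,n=1):
    L=[cams.get_image(c) for _ in range(n)]
    im=np.mean([l[0] for l in L],0); D=np.array([l[1] for l in L]); D[D==0]=np.nan; d=np.nanmedian(D,0)
    i=cams.camera_info(c); v,u=np.mgrid[:480,:640]
    P=np.linalg.inv(i['mtx'])@np.stack([u*d,v*d,d]).reshape(3,-1)-i['t'][:,None]
    return im,(i['R'].T@P).T.reshape(480,640,3)
def orange(im):
    h=cv2.cvtColor(im.astype(np.uint8),cv2.COLOR_RGB2HSV); return (h[...,0]>8)&(h[...,0]<22)&(h[...,1]>180)&(h[...,2]>120)
def proj(c,X):
    i=cams.camera_info(c); p=i['mtx']@(i['R']@np.asarray(X,float)+i['t']); return p[:2]/p[2]
E
python3 - <<'E'
from h import *
im,P=cloud('top',6)
x,y,z=P[...,0],P[...,1],P[...,2]
tab=(x>400)&(x<560)&(y<0)&(y>-150)&(im.max(2)<70); print('table z',np.nanmedian(z[tab]),np.nanstd(z[tab]))
box=(x>560)&(x<790)&(y>-200)&(y<40)
w=box&(z>26)&(z<42)&(im.min(2)>120)
w=cv2.morphologyEx(w.astype(np.uint8),cv2.MORPH_OPEN,np.ones((3,3)))>0
pp=P[w]; print('plat',len(pp),np.nanmedian(pp[:,2])); r=cv2.minAreaRect(pp[:,:2].astype(np.float32)); print(r,cv2.boxPoints(r))
A=np.c_[pp[:,0]-600,pp[:,1]+80,np.ones(len(pp))]; s,*_=np.linalg.lstsq(A,pp[:,2],rcond=None); print('plane',s,np.std(pp[:,2]-A@s))
b=box&(im[...,2]>im[...,0]+50); print('blue',P[b].mean(0),cv2.boxPoints(cv2.minAreaRect(P[b][:,:2].astype(np.float32))))
g=box&(im[...,1]>im[...,0]+50); print('green',np.nanmedian(P[g],0),np.nanmax(P[g][:,2]))
f=box&(z>60); print('flask/knob hi',np.nanmedian(P[f],0))
k=w=box&(z>26)&(z<90)&(im.max(2)<80); print('dark bar',k.sum(),np.nanmedian(P[k],0),P[k].min(0),P[k].max(0))
o=orange(im)&(x<650)&(y<-200)&(z>-5)&(z<80); po=P[o]
r=cv2.minAreaRect(po[:,:2].astype(np.float32)); print('orange',o.sum(),r,cv2.boxPoints(r))
t=po[po[:,2]>55]; print('post',len(t),t.mean(0)); r=cv2.minAreaRect(t[:,:2].astype(np.float32)); print(r)
lo=po[po[:,2]<40]; c=lo[:,:2].mean(0); U,S,V=np.linalg.svd(lo[:,:2]-c); print('axis',c,V[0],np.degrees(np.arctan2(V[0,1],V[0,0])))
for q in ['wedge_tip','wedge_grip','wedge']: print(q,[ (r['score'],r['centre']) for r in cams.landmark_of('top',q)])
E
```

```text
table z 1.0700582212942558 1.3808207741081056
plat 3306 33.950568979591736
((679.2250366210938, -76.7905044555664), (172.1864471435547, 176.0557861328125), 4.488314628601074) [[ 586.50714     4.230146]
 [ 600.2845   -171.28574 ]
 [ 771.94293  -157.81116 ]
 [ 758.1656     17.704727]]
plane [-2.32826619e-03 -5.97802801e-04  3.41795504e+01] 1.5227469659253323
blue [776.43038544 -67.42624455   9.8639118 ] [[ 760.07526    21.048061]
 [ 774.9455   -162.84308 ]
 [ 792.58417  -161.41675 ]
 [ 777.7139     22.474396]]
green [772.91547961 -91.19814251  11.46934336] 43.29879025412886
flask/knob hi [684.17389799 -87.01115838  85.348697  ]
dark bar 3 [609.42012564 -94.25121684  36.59241838] [609.37545921 -96.98993417  34.89193884] [609.59848505 -91.61514642  36.92153461]
orange 694 ((508.04522705078125, -336.8082275390625), (120.4390869140625, 48.68245315551758), 28.21388816833496) [[ 443.47278 -343.82867]
 [ 466.48813 -386.7271 ]
 [ 572.6177  -329.78778]
 [ 549.6023  -286.88934]]
post 91 [ 473.29388278 -349.11729797   65.72426779]
((473.5357360839844, -349.77685546875), (25.023603439331055, 23.30170440673828), 25.28493309020996)
axis [ 513.64725208 -328.09964329] [-0.92304002 -0.38470394] -157.37463856416585
wedge_tip [(0.86, [424.5, 260.1]), (0.57, [406.0, 304.1])]
wedge_grip [(0.81, [441.8, 290.3]), (0.66, [374.5, 322.7]), (0.29, [345.5, 246.7])]
wedge [(0.75, [441.4, 289.0]), (0.67, [424.4, 258.4]), (0.56, [372.0, 319.3])]h.py:5: RuntimeWarning: All-NaN slice encountered
  im=np.mean([l[0] for l in L],0); D=np.array([l[1] for l in L]); D[D==0]=np.nan; d=np.nanmedian(D,0)
```

```bash
cat >> h.py <<'E'
def R(yaw,flip=False):
    a=np.radians(yaw); c,s=np.cos(a),np.sin(a); k=-1 if flip else 1
    return np.array([[-s*k,c*k,0],[c*k,s*k,0],[0,0,-1.]])
YS=4.49; DX=np.array([np.cos(np.radians(YS)),np.sin(np.radians(YS)),0]); EDGE=np.array([593.4,-83.5,0])
E
python3 - <<'E'
from h import *
s=env.get_state(); print(s['t'],s['q'].round(1) if hasattr(s['q'],'round') else s['q'])
for f in (0,1):
    for p,yw in (([473.3,-349.6,330],28),([473.3,-349.6,203],28),(EDGE-DX*130+[0,0,300],YS),(EDGE-DX*130+[0,0,203],YS),(EDGE-DX*36+[0,0,203],YS)):
        q=env.ik(p,R(yw,f)); print(f,None if q is None else np.round(q,1))
E
```

```text
1.45 [60.1 28.1 89.3 -0.  62.6 -6. ]
0 None
0 None
0 [ -19.4   24.7  116.6   -0.    38.7 -113.9]
0 [ -19.4   35.1  120.4   -0.    24.5 -113.9]
0 [ -15.5   39.1  107.5   -0.    33.3 -110. ]
1 [-42.9  30.   99.2  -0.   50.8  19.1]
1 [-42.9  40.4 104.   -0.   35.7  19.1]
1 [-19.4  24.7 116.6  -0.   38.7  66.1]
1 [-19.4  35.1 120.4  -0.   24.5  66.1]
1 [-15.5  39.1 107.5  -0.   33.3  70. ]
```

```bash
python3 - <<'E'
from h import *
W=np.array([473.3,-349.6,0]); r=R(28,1)
env.move_to(W+[0,0,330],r)
env.line_to(W+[0,0,205],v=120)
hand.move_gripper(15)
s=env.get_state(); print('gap',s['finger_gap'],np.round(s['force'],1),s['t'])
env.line_to(W+[0,0,315],v=120)
env.move_to(EDGE-DX*132+[0,0,315],R(YS,1))
env.line_to(EDGE-DX*132+[0,0,225],v=120)
s=env.get_state(); print('gap',s['finger_gap'],np.round(s['force'],1),s['t'])
im,P=cloud('top',4); cv2.imwrite('pics/v3.png',cv2.resize(im[180:340,260:460,::-1],(750,600)))
im,_=cloud('side',1); cv2.imwrite('pics/v4.png',cv2.resize(im[170:300,260:430,::-1],(784,600)))
for c in('top','side'):
  for q in ['wedge_tip','wedge_grip']: print(c,q,[(r['score'],r['centre']) for r in cams.landmark_of(c,q)][:3])
T=EDGE-DX*37+[0,0,20]; print('expected tip',T,proj('top',T),proj('side',T))
E
```

```text
gap 23.4902251376015 [ 0.2 -0.8  1.9] 6.5417
gap 23.3637330594744 [ 0.4 -0.4 -0.8] 9.5083
top wedge_tip [(0.68, [406.6, 303.0]), (0.62, [346.8, 262.2]), (0.36, [217.8, 284.0])]
top wedge_grip []
side wedge_tip [(0.6, [339.8, 233.8]), (0.55, [399.8, 230.7])]
side wedge_grip [(0.95, [369.3, 226.5]), (0.71, [394.7, 228.6])]
expected tip [556.51355255 -86.39654869  20.        ] [345.956226   260.48784737] [339.28853064 235.6813953 ]h.py:5: RuntimeWarning: All-NaN slice encountered
  im=np.mean([l[0] for l in L],0); D=np.array([l[1] for l in L]); D[D==0]=np.nan; d=np.nanmedian(D,0)
[ WARN:0@17.439] global loadsave.cpp:1063 imwrite_ Unsupported depth image for selected encoder is fallbacked to CV_8U.
```

View pics/v3.png

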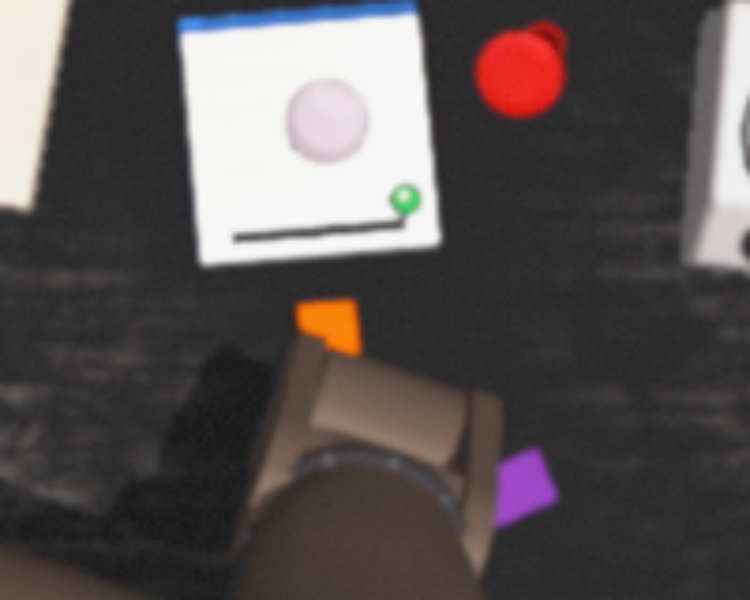

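View pics/v4.png

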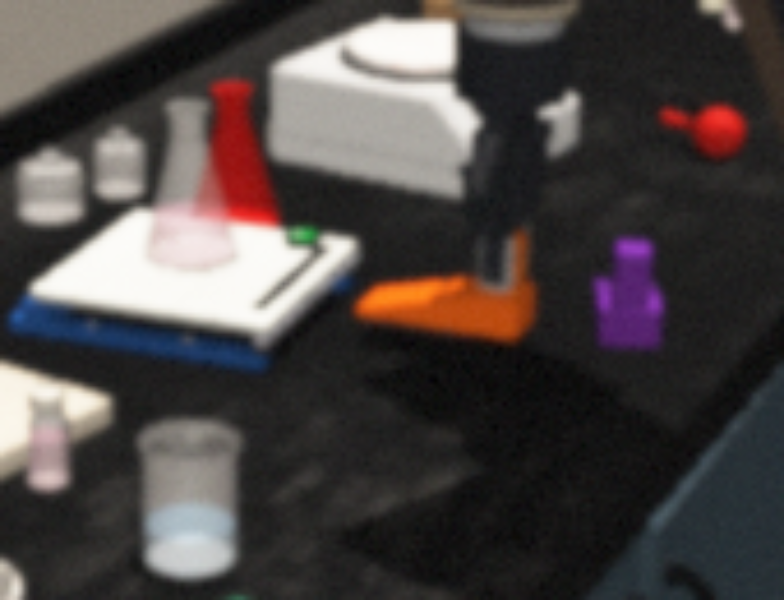

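The wedge is held level: its tip is at top px (347,260), about 37 mm short of the platform edge, and its yaw matches the stand. The flask is standing. Next: refine the lateral offset, set the wedge down, and slide it in step by step while checking force and lift.

```bash
cat >> h.py <<'E'
def ray(c,uv,z):
    i=cams.camera_info(c); d=i['R'].T@np.linalg.inv(i['mtx'])@[uv[0],uv[1],1]; C=-i['R'].T@i['t']; return C+d*(z-C[2])/d[2]
def plat(n=4):
    im,P=cloud('top',n); x,y,z=P[...,0],P[...,1],P[...,2]
    Q=(P-EDGE)@np.c_[DX,[-DX[1],DX[0],0],[0,0,1]]
    w=(Q[...,0]>8)&(Q[...,0]<50)&(abs(Q[...,1])<80)&(z>20)&(z<60)&(im.min(2)>130)
    b=(Q[...,0]>130)&(Q[...,0]<165)&(abs(Q[...,1])<80)&(z>20)&(z<60)&(im.min(2)>130)
    return im,P,np.mean(z[w]),np.mean(z[b])
E
python3 -W ignore - <<'E'
from h import *
im,P,f,b=plat(8); print('front z',f,'back z',b)
o=orange(im); o[:, :330]=0;o[:,365:]=0; o[290:]=0
ys,xs=np.nonzero(o); print(xs.min(),xs.max(),ys.min())
B=np.c_[DX,[-DX[1],DX[0],0],[0,0,1]]
for k in range(ys.min(),ys.min()+8):
    r=xs[ys==k]; X=[(ray('top',(u,k),26)-EDGE)@B for u in (r.min()-.5,r.max()+.5)]; print(k,r.min(),r.max(),np.round(X,1).tolist())
E
```

```text
front z 34.43552437839342 back z 33.896980937776235
339 355 260
260 343 353 [[-35.2, 9.9, 26.0], [-37.7, -20.5, 26.0]]
261 339 354 [[-37.0, 21.2, 26.0], [-40.7, -23.1, 26.0]]
262 339 354 [[-39.8, 21.4, 26.0], [-43.5, -22.8, 26.0]]
263 339 354 [[-42.5, 21.7, 26.0], [-46.2, -22.5, 26.0]]
264 339 354 [[-45.3, 21.9, 26.0], [-49.0, -22.3, 26.0]]
265 339 355 [[-48.1, 22.2, 26.0], [-52.0, -24.8, 26.0]]
266 339 355 [[-50.8, 22.4, 26.0], [-54.7, -24.5, 26.0]]
267 339 355 [[-53.6, 22.7, 26.0], [-57.5, -24.3, 26.0]]
```

```bash
python3 -W ignore - <<'E'
from h import *
p=EDGE-DX*132
hit=env.line_to(p+[0,0,200],v=20,until_force=4)
s=env.get_state(); z=s['tcp_pos'][2]; print(hit,np.round(s['tcp_pos'],2),np.round(s['force'],2),s['t'])
env.line_to(EDGE-DX*72+[0,0,z],v=50)
B=np.c_[DX,[-DX[1],DX[0],0],[0,0,1]]
for a in np.arange(72,53,-3.):
    if a<72: env.line_to(EDGE-DX*a+[0,0,z],v=15)
    env.pause(.1); s=env.get_state(); _,_,f,b=plat(2)
    F=np.array(s['force'])@B; print(a,np.round((np.array(s['tcp_pos'])-EDGE)@B,2),np.round(F,2),round(f,2),round(f-b,2),round(s['t'],2))
    if abs(F[0])>12: break
E
```

```text
True [461.83 -93.89 205.03] [-1.3  -0.39  8.46] 11.2917
72.0 [-7.2310e+01  9.0000e-02  2.0507e+02] [-3.35  0.68  5.03] 34.44 0.45 12.74
69.0 [-6.9180e+01  6.0000e-02  2.0506e+02] [-4.13  0.24  5.63] 34.47 0.48 13.29
66.0 [-6.6140e+01  4.0000e-02  2.0507e+02] [-2.79 -0.17  5.37] 34.41 0.51 13.84
63.0 [-6.3130e+01  2.0000e-02  2.0507e+02] [-3.37  0.24  5.42] 34.59 0.71 14.39
60.0 [-6.0140e+01  3.0000e-02  2.0507e+02] [-2.49  0.37  4.3 ] 34.39 0.55 14.94
57.0 [-5.7140e+01  4.0000e-02  2.0507e+02] [-3.06 -0.63  4.99] 34.47 0.65 15.49
54.0 [-5.4130e+01  3.0000e-02  2.0508e+02] [-2.34 -0.71  4.86] 34.51 0.6 16.04
```

```bash
python3 -W ignore - <<'E'
from h import *
z=env.get_state()['tcp_pos'][2]-.05
B=np.c_[DX,[-DX[1],DX[0],0],[0,0,1]]
for a in np.arange(52.5,41,-1.5):
    env.line_to(EDGE-DX*a+[0,0,205.03],v=12)
    env.pause(.05); s=env.get_state(); _,_,f,b=plat(4)
    F=np.array(s['force'])@B; print(a,np.round((np.array(s['tcp_pos'])-EDGE)@B,2),np.round(F,2),round(f,2),round(f-b,2),round(s['t'],2))
    if f-b>2.2: break
E
```

```text
52.5 [-5.2720e+01  2.0000e-02  2.0507e+02] [-3.52  0.56  5.71] 34.44 0.59 16.47
51.0 [-5.1220e+01  4.0000e-02  2.0505e+02] [-4.48  0.63  4.92] 34.42 0.52 16.99
49.5 [-4.9720e+01  4.0000e-02  2.0508e+02] [-5.14  0.23  5.44] 34.53 0.77 17.52
48.0 [-4.8670e+01  4.0000e-02  2.0506e+02] [-7.72 -0.24  7.95] 34.58 0.78 18.04
46.5 [-4.7850e+01  5.0000e-02  2.0504e+02] [-13.81  -1.87  11.51] 34.5 0.57 18.57
45.0 [-4.6520e+01  1.1000e-01  2.0504e+02] [-15.13  -2.08  12.95] 34.82 0.91 19.09
43.5 [-4.5020e+01  1.2000e-01  2.0504e+02] [-16.16  -1.37  12.74] 35.21 1.18 19.62
42.0 [-4.3540e+01  1.3000e-01  2.0503e+02] [-14.75  -1.36  12.78] 35.5 1.47 20.14
```

```bash
python3 -W ignore - <<'E'
from h import *
B=np.c_[DX,[-DX[1],DX[0],0],[0,0,1]]
for a,n in ((39,4),(37,4),(35.2,10)):
    env.line_to(EDGE-DX*a+[0,0,205.03],v=12)
    env.pause(.05); s=env.get_state(); im,_,f,b=plat(n)
    F=np.array(s['force'])@B; print(a,np.round((np.array(s['tcp_pos'])-EDGE)@B,2),np.round(F,2),round(f,2),round(f-b,2),round(s['t'],2))
cv2.imwrite('pics/v5.png',cv2.resize(im[180:340,260:460,::-1].astype(np.uint8),(750,600)))
im,_=cloud('side',6); cv2.imwrite('pics/v6.png',cv2.resize(im[190:270,260:370,::-1].astype(np.uint8),(800,582),interpolation=cv2.INTER_CUBIC))
print(env.get_state()['t'])
E
```

```text
39 [-4.0430e+01  1.3000e-01  2.0504e+02] [-14.79  -0.91  13.76] 36.22 2.11 20.79
37 [-3.8440e+01  1.1000e-01  2.0504e+02] [-13.59  -0.28  12.18] 36.65 2.41 21.36
35.2 [-3.6640e+01  1.3000e-01  2.0507e+02] [-14.65  -1.46  13.85] 37.0 2.66 21.91
22.7083
```

View pics/v5.png

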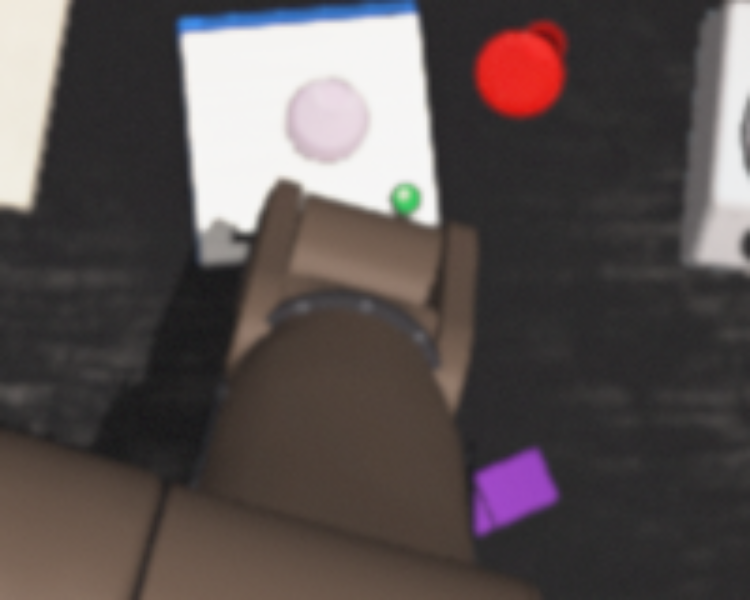

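View pics/v6.png

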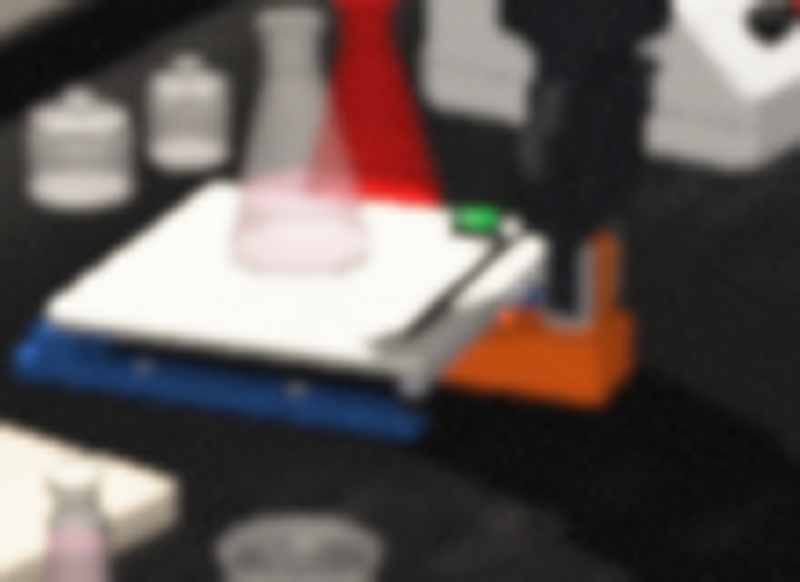

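The flask is standing, the wedge is centred under the bar, and the bar looks clear of its pads. Lift estimates: 2.98 mm from the front height, 2.85 mm from the tilt, 2.96 mm from travel after contact. I'll check that it holds still, then hand in.

```bash
python3 -W ignore - <<'E'
from h import *
env.pause(.8); s=env.get_state(); _,_,f,b=plat(8)
print(f,f-b,np.round(s['tcp_pos'],2),np.round(s['force'],1),s['finger_gap'],s['t'])
if 36.7<f<37.3: env.hand_in(); print('handed in')
E
```

```text
37.01329312268071 2.696982484354038 [556.85 -86.24 205.02] [-13.9  -2.2  11.5] 23.07003605705833 23.5083
the job is handed in; nothing more can be done
handed in
```

I gripped the orange wedge by its post, carried it over to the stand and set it down in front. I then slid it flat along the worktop, thin end first, under the middle of the front bar. The job was handed in at 23.5 s with the wedge still held in place.

- **Lift:** the front height gave 2.98 mm, the tilt 2.85 mm and the wedge travel after contact 2.96 mm. The front-height figure could be up to about 0.2 mm low, because the gripper hid part of the platform's front edge.
- **Stability:** the front height was unchanged after a 0.8 s wait (37.00 to 37.01 mm).
- **Centring:** the wedge sat within about 1 mm of the bar's middle.
- **Force:** the wrist read about 18 N. The horizontal push of about 14 N was higher than I expected, which I put down to friction.
- **Flask:** it was still standing on the platform in the last pictures.
- **Other objects:** the planned paths kept clear of the beaker, vial and green box. I did not re-measure their positions at the end.

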